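# Open a push-and-turn safety cap and hang it to dry

## Task

The white jar bolted to the worktop is shut with a push-and-turn safety cap. Press the cap down firmly until it bottoms, but without forcing it, and keep it pressed while you turn it counter-clockwise (seen from above) to its stop; then lift it off and leave it hanging level, mouth down, fully seated over the free stout peg of the drying stand. Do not push the loose grey-blue cup, the cream-lidded jar or the dropper bottle out of their places.

Things in the scene. Friction and masses are not known exactly. Their poses are not given: they have to be found in the camera images.
- cap: grey ribbed safety cap, 62 mm across, 50 mm high, about 70 g, upright on the jar; origin at the centre of its open underside, z up, x along the small raised bar on its top. Its lower 30 mm are hollow (inner radius 27 mm; two lugs inside the rim reach in to radius 21 mm); the rest is solid.
- cap_grip (a point): point on the cap's axis 32 mm above its underside, the height to grip it across its sides. To open, press down, keep down, turn counter-clockwise seen from above. After 55 to 82 degrees (hidden, differs each time) it meets a hard stop; it is free there and up to 16 degrees before it, and lifts straight off. Turned too little, or not pressed, it stays held.
- jar: fixed white wide-neck jar on a round steel foot 124 mm across; origin at the centre of the foot's underside, z up. Body 92 mm across, shoulder ends 82 mm high, neck with its bayonet rim 50 mm across and 118 mm high. With the cap locked on, the cap's origin is 106 mm above the jar's origin on the jar's axis (its top at 156 mm).
- neck (a point): centre of the jar's neck rim, 118 mm above the jar's origin. A spring in the neck pushes the locked cap up with 7 N, 0.6 N more per mm pressed. The cap must go down 5 to 15 mm (hidden, differs each time) to clear its notches; 1.5 mm further it bottoms on a stiff pad: the force then climbs steeply from about 11 to 17 N. Over 40 N is forcing it. Let up when free, it rises 6 mm above its locked height.
- stand: fixed drying stand: steel base plate 90 x 170 x 12 mm, origin at the centre of its underside, long side along its y, z up. At y = +43 mm stands the stout free peg, at y = -45 mm a slim peg with an upturned clear cup (53 mm across, top at 98 mm), which stays.
- peg_top (a point): centre of the flat top of the stout peg, 95 mm above the worktop. The peg's head is 34 mm across and 31 mm high with a chamfered top edge (24 mm flat), its stem 18 mm. A seated cap has its origin 30 mm below this point, with 4 mm of play all round.
- grey_cup: loose bystander: small grey-blue capped specimen cup, 52 mm across, 57 mm high, origin at the centre of its underside
- cream_jar: loose bystander: jar with cream lid, 61 mm across, 82 mm high, origin at the centre of its underside
- dropper: loose bystander: dropper bottle, 46 mm across, 156 mm high, origin at the centre of its underside
There are look-alikes about, which are no part of the job. What is shaped like the cap but green, orange or turquoise is not meant.

How it is judged (in metres and radians):
On the way, in this order (a step that is already met when the one before it is completed fails the run):
1. the cap is pressed at least 4 mm down on the jar (z of cap in the frame of jar below 0.102 m and horizontal distance between cap and jar below 0.008 m), for 0.2 s.
2. the cap has come off: its rim is above the jar's neck (z of cap in the frame of jar above 0.122 m), for 0.1 s.
At the end, for the whole second after the job is handed in: The cap hangs at rest, mouth down, over the stout peg: its origin within 8 mm of the peg's axis and 26 to 34 mm below the peg's top (fully seated is 30 mm), tilted less than 0.12 rad (7 degrees) (horizontal distance between cap and peg_top below 0.008 m and z of cap in the frame of peg_top between -0.034 and -0.026 m and angle between cap's own z axis and vertical below 0.12 rad and linear speed of cap below 0.02 m/s); the robot touches nothing.
It fails at once if the grey-blue cup, the cream-lidded jar or the dropper bottle is pushed more than 40 mm from its place or tipped over (distance of any of grey_cup, cream_jar, dropper from where it was at the start of the episode above 0.04 m or angle between any of grey_cup, cream_jar, dropper's own z axis and vertical above 0.8 rad).
It fails at once if the cap is forced: it is pressed, twisted against its notches or pulled on the jar with over 40 N (contact force between cap and jar above 40 N).
It also fails if it takes over 54 s, if anything falls off the work surface, if the arm or the gripper's body presses on something with over 40 N, if the wrist force passes 120 N, or if a joint passes its speed limit or range.

## Robot

A 6-joint arm with a two-finger parallel gripper is mounted at the origin on a cart in front of the work surface, level with it; the furniture and walls round the work are solid. World frame = base frame: x ahead of the robot, y to its left, z up, the work surface at z = 0. Lengths are in mm, angles in degrees, forces in N, time in s.
With the tool pointing down it reaches from about 350 to 850 mm from the base axis. Payload 8.1 kg.
Tool frame: the origin (TCP) lies midway between the tips of the shut fingers; the grasp point (between the pads) lies 19 mm behind it; z points along the fingers, y is the direction in which the jaws open and shut (so a half turn about z gives the same grasp; the last joint's range is limited). The gripper opens to 85 mm and grips with 20 to 120 N. Pads are 22 mm wide; open, the fingers measure 114 mm over their backs; the gripper's body (76 mm by 85 mm) begins 54 mm behind the grasp point. The pads swing forward as they close: fully open they stand 13 mm farther back than shut.
Start: joints at [62.086, 7.471, 85.268, -0, 87.261, -4.893], TCP at [234.625, 552.228, 210.192] pointing down, gripper open.
Joint ranges: [-169.43, 169.43], [-51.17, 129.36], [1.28, 143.12], [-76.62, 256.62], [0, 156.53], [-152.29, 152.29]. Speed limits (degrees/s): [136.94, 136.94, 159.86, 180, 180, 180].

## Interface

Orientations are given as [roll, pitch, yaw] about the fixed x, y, z axes, in that order (R = Rz(yaw) Ry(pitch) Rx(roll)).
In Python, from bench import telemetry, snapshot, camera_params, job gives the robot as it stands. The module is installed in compiled form; this text tells all that it offers.
- The arm moves only by the shell command python3 -m jog 'ROWS' [FORCE]. ROWS is JSON, a list that holds one entry, the list of rows, each a list of 7 numbers: the shift along the tool's x, y, z in units of 50 mm (1.0 is 50 mm), then the turn, a rotation vector about the tool's x, y, z in units of 2 pi rad (1.0 is 2 pi rad), then the opening, from 0 (shut) to 1 (fully open). In form: [[[dx, dy, dz, rx, ry, rz, claw], ...]]. A call has 1 to 12 rows; each row shifts and turns the commanded pose from where the row before left it, along the tool's axes as they then stand; what a row does not reach is not made up. A row lasts 1/8 s, in which the tool goes at most 62.5 mm and 10.7 degrees, less where a joint would pass 70% of its speed; a pose out of reach is approached as far as the arm can. A call with a number of a shift or a turn outside -1 to 1 is refused whole. A call with a gripper value outside its range is refused whole. The fingers move at their own pace and stop on an object; FORCE is the grip in N (left out, the last holds). Time passes only in rows, so rows that do not move let the fingers close. It gives the time, the measured TCP pose, the force and the opening at its end, in the units of the state.
- telemetry.sense(): the state, without advancing time (a new reading comes with each control period).
- snapshot(name): name is "scene" or "top" or "wrist"; returns (picture, depth): 420x560x3 uint8, red, green, blue; 420x560 float32, mm along the optical axis (not along the pixel's ray), 0 where there is no reading.
- camera_params(name): a dict with "K" (3x3 intrinsics, pixels), "extrinsics" (4x4, takes a point from camera to world coordinates). Camera axes: x right, y down, z forward; pixel columns grow to the right and rows downward; lengths in mm; the calibration is good to about 2 mm. A picture is of the moment at which its call begins: read the wrist's pose just before it. camera_params takes no time and is no camera call; for the wrist camera it gives the pose at the moment of the call.
- job.hand_in(): hands the job in, once; it reports no verdict.
The state is a dict: "time": time; "joint_pos": joint angles; "qd": joint speeds; "joint_efforts": joint torques, N m; "tool_pos": TCP position; "tcp_rot": TCP orientation; "ft_force": force on the tool from outside, world axes, zero at the start; "wrist_torque": the same for the moment, N m; "finger_gap": finger opening in mm.
Only numpy, scipy, OpenCV 4.12 (cv2) and the standard library are available. Lean on these libraries where they do the work, as an engineer would, in place of code of your own. Each camera call takes 0.05 s, during which the arm holds its last target. There are 200 camera calls.

## Working session

There is one attempt and no reset: what is moved stays moved. The work goes in short steps, Python scripts to look and compute and a shell command to move; the robot and the scene stay as the last step left them, time stands still between calls to the robot, and variables do not carry over. Pictures are saved under pics/ and viewed, about 8 in all and at most 12, crops included, and the job is handed in when it is done.

```bash
mkdir -p pics
cat > h.py <<'E'
import numpy as np, cv2
from bench import telemetry, snapshot, camera_params, job
def shot(n,f):
    P=camera_params(n); im,d=snapshot(n); np.savez('pics/'+f+'.npz',im=im,d=d,K=P['K'],E=P['extrinsics'])
    cv2.imwrite('pics/'+f+'.png',im[:,:,::-1]); return im,d,P
def pts(d,K,E):
    v,u=np.mgrid[:d.shape[0],:d.shape[1]]; K=np.array(K);E=np.array(E)
    c=np.stack([(u-K[0,2])/K[0,0]*d,(v-K[1,2])/K[1,1]*d,d],-1)
    return c@E[:3,:3].T+E[:3,3]
E
python3 - <<'E'
from h import *
print(telemetry.sense())
for n in("scene","top"):
    im,d,P=shot(n,n+'0'); print(n,np.round(P['extrinsics'],2).tolist(),P['K'])
a=cv2.imread('pics/scene0.png');b=cv2.imread('pics/top0.png')
E
```

```text
{'time': 0.0, 'joint_pos': array([ 6.20876143e+01,  7.51397457e+00,  8.53310224e+01, -9.30689369e-04,
        8.72615739e+01, -4.89420704e+00]), 'qd': array([ 0.07031819, -0.01990176,  0.03533   ,  0.01961362,  0.17536126,
        0.04684418]), 'joint_efforts': array([ 1.04543757e-03, -5.69375432e+01, -5.00574911e+01, -1.07740232e-04,
        1.40252011e-02,  4.24634050e-05]), 'tool_pos': array([234.32796335, 551.6973485 , 209.13958295]), 'tcp_rot': array([-1.79893738e+02, -8.16606543e-03,  1.56981859e+02]), 'ft_force': array([0.35804864, 0.1691693 , 0.0203432 ]), 'wrist_torque': array([ 0.0527117 ,  0.05819223, -0.00969733]), 'finger_gap': 85.25132462160586}
scene [[0.49, -0.38, 0.78, -263.31], [-0.87, -0.19, 0.45, -574.61], [-0.02, -0.9, -0.43, 582.62], [0.0, 0.0, 0.0, 1.0]] [[418.12948186   0.         277.89055504]
 [  0.         418.12948186 206.65375674]
 [  0.           0.           1.        ]]
top [[0.01, -0.99, 0.14, 430.48], [-1.0, -0.01, -0.01, -90.04], [0.01, -0.14, -0.99, 1245.05], [0.0, 0.0, 0.0, 1.0]] [[497.76580958   0.         291.99679622]
 [  0.         497.76580958 196.9855757 ]
 [  0.           0.           1.        ]]
```

View pics/top0.png

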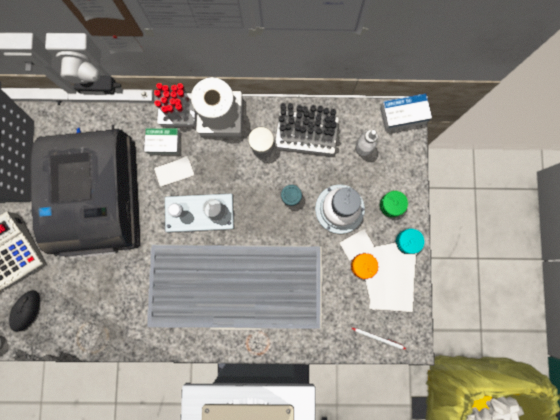

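View pics/scene0.png

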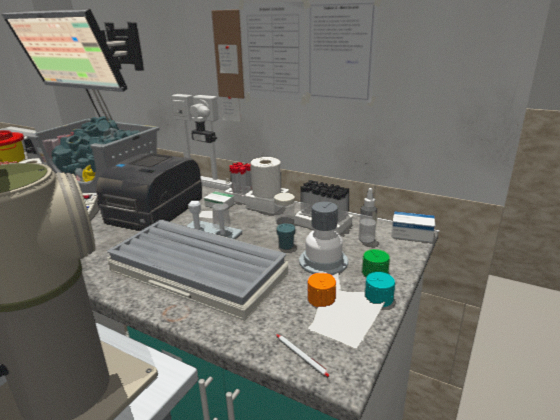

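The top view shows the grey cap on the white jar at about (346,202). Lookalikes are green (394,204), turquoise (411,241) and orange (365,266), all ruled out by colour. The stand is at (199,212) with pegs at (176,210) and (213,208). The grey-blue cup is at (291,195), the cream jar at (261,140) and the dropper at (368,140).

```bash
python3 - <<'E'
from h import *
for n in('top','scene'):
    z=np.load(f'pics/{n}0.npz'); W=pts(z['d'],z['K'],z['E']); im=z['im'].astype(int); ok=z['d']>0
    sat=im.max(-1)-im.min(-1)
    def circ(name,x0,x1,y0,y1,z0,z1):
        m=ok&(W[...,0]>x0)&(W[...,0]<x1)&(W[...,1]>y0)&(W[...,1]<y1)&(W[...,2]>z0)&(W[...,2]<z1)
        if m.sum()<5: print(n,name,'none');return
        p=W[m]; c,r=cv2.minEnclosingCircle(p[:,:2].astype(np.float32)); v,u=np.nonzero(m)
        print(n,name,m.sum(),'mean',p.mean(0).round(1),'mid',((p.min(0)+p.max(0))/2).round(1),'ext',np.ptp(p,0).round(1),'circ',np.round(c,1),round(r,1),'px',u.mean().round(),v.mean().round(),'sat',np.median(sat[m]))
    if n=='top':
        for u,v in[(346,200),(176,210),(213,208),(261,140),(291,195),(368,140),(395,204),(322,225),(199,222)]: print(u,v,W[v,u].round(1),im[v,u])
    circ('captop',300,520,-300,-120,150,162)
    circ('foot',300,520,-330,-120,3,20)
    circ('pegs hi',300,520,20,220,85,110)
    circ('plate',300,520,-20,240,8,16)
    circ('left',300,520,120,240,70,110)
    circ('right',300,520,20,120,70,110)
E
python3 - <<'E'
import cv2,numpy as np
a=cv2.imread('pics/top0.png');b=cv2.imread('pics/scene0.png')
A=cv2.resize(a[160:240,150:390],None,fx=3.3,fy=3.3,interpolation=2)
B=cv2.resize(b[185:275,170:400],(792,310),interpolation=2)
cv2.imwrite('pics/c1.png',np.vstack([A,B]))
E
```

```text
346 200 [ 579.7 -220.   153.8] [162 167 171]
176 210 [559.7 168.2  93. ] [250 250 250]
213 208 [564.6  81.6  99.5] [180 179 177]
261 140 [731.5 -25.4  84.5] [250 249 240]
291 195 [604.1 -98.8  52.7] [ 94 130 134]
368 140 [ 724.5 -275.1  124.4] [192 189 184]
395 204 [ 586.  -352.1   46.4] [ 43 192  83]
322 225 [ 536.  -177.2    8.5] [173 180 181]
199 222 [539.4 127.9  13.7] [233 239 240]
top captop none
top foot 797 mean [ 421.9 -261.4    4.6] mid [ 410.1 -225.1   10.9] ext [219.9 209.9  15.8] circ [ 412.  -223.6] 148.1 px 356.0 272.0 sat 10.0
top pegs hi none
top plate 26 mean [518.9 178.4  10.7] mid [518.1 171.1  11.5] ext [ 3.5 81.4  6.7] circ [519.4 171.1] 40.7 px 178.0 230.0 sat 8.0
top left none
top right none
scene captop none
scene foot 534 mean [ 407.3 -226.1   10.6] mid [ 409.9 -246.1   11.5] ext [219.6 158.3  17. ] circ [ 409.4 -225.2] 123.2 px 294.0 295.0 sat 10.0
scene pegs hi none
scene plate none
scene left none
scene right none
```

View pics/c1.png

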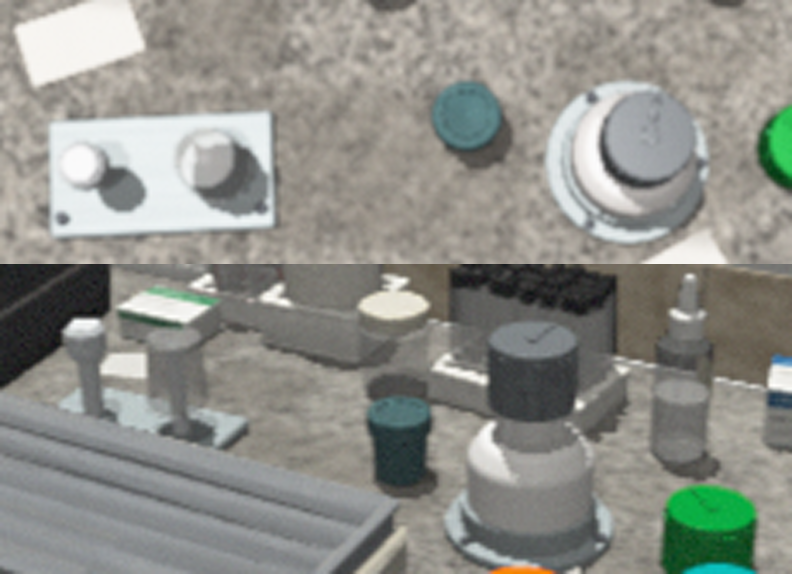

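The crop shows the grey cap on the white jar on its steel foot, with a grey top at (346,200). The left peg at (176,210) has a narrow solid head, so it is the free stout one. The right peg at (213,208) carries the clear cup. Next I measure both centres.

```bash
cat >> h.py <<'E'
def circ(f,c,rad,z0,z1,zp):
    z=np.load(f'pics/{f}.npz'); K,E=z['K'],z['E']; W=pts(z['d'],K,E)
    m=(z['d']>0)&(np.hypot(W[...,0]-c[0],W[...,1]-c[1])<rad)&(W[...,2]>z0)&(W[...,2]<z1)
    m=m.astype(np.uint8); cs,_=cv2.findContours(m,cv2.RETR_EXTERNAL,cv2.CHAIN_APPROX_NONE)
    k=max(cs,key=cv2.contourArea)[:,0,:].astype(float)
    r=np.c_[(k[:,0]-K[0,2])/K[0,0],(k[:,1]-K[1,2])/K[1,1],np.ones(len(k))]@E[:3,:3].T
    p=E[:3,3]+r*((zp-E[2,3])/r[:,2])[:,None]
    q=p[:,:2]; A=np.c_[2*q,np.ones(len(q))]; s=np.linalg.lstsq(A,(q**2).sum(1),rcond=None)[0]
    R=np.sqrt(s[2]+s[0]**2+s[1]**2); e,_=cv2.minEnclosingCircle(q.astype(np.float32))
    print(f,zp,'n',m.sum(),'fit',s[:2].round(1),'R',R.round(1),'enc',np.round(e,1),'medz',np.median(W[...,2][m>0]).round(1))
E
python3 - <<'E'
from h import *
for f in('top0','scene0'):
    circ(f,(580,-220),50,146,170,156)
    circ(f,(580,-220),90,2,16,10)
    circ(f,(560,168),26,88,102,95)
    circ(f,(565,82),40,90,108,98)
z=np.load('pics/top0.npz'); im=z['im'];K,E=z['K'],z['E'];W=pts(z['d'],K,E)
m=((z['d']>0)&(abs(W[...,2]-12)<5)&(abs(W[...,0]-555)<80)&(abs(W[...,1]-125)<120)&(im.min(-1)>190)).astype(np.uint8)
v,u=np.nonzero(m);r=cv2.minAreaRect(W[m>0][:,:2].astype(np.float32));print(r)
E
```

```text
top0 156 n 618 fit [ 578.5 -219.2] R 30.2 enc [ 578.2 -219.1] medz 155.3
top0 10 n 959 fit [ 579.4 -220.4] R 59.7 enc [ 579.2 -220. ] medz 5.5
top0 95 n 150 fit [561.7 173.4] R 15.1 enc [561.9 172.6] medz 92.9
top0 98 n 295 fit [567.2  86.4] R 21.5 enc [567.   86.1] medz 96.9
scene0 156 n 302 fit [ 565.5 -224.3] R 34.2 enc [ 565.  -225.4] medz 154.7
scene0 10 n 438 fit [ 563.3 -227.7] R 53.0 enc [ 556. -230.] medz 7.7
scene0 95 n 48 fit [550.9 167. ] R 15.4 enc [548.5 168. ] medz 92.3
scene0 98 n 117 fit [558.4  81.1] R 24.5 enc [555.9  80.6] medz 96.3
((564.80126953125, 131.39051818847656), (87.69158172607422, 166.2597198486328), 3.5162081718444824)
```

```bash
python3 -m jog '[[[-0.687,-0.639,-0.1,0,0,0,1],[-0.687,-0.639,-0.1,0,0,0,1],[-0.687,-0.639,-0.1,0,0,0,1],[-0.687,-0.639,-0.1,0,0,0,1],[-0.687,-0.639,-0.1,0,0,0,1],[-0.687,-0.639,-0.1,0,0,0,1],[-0.687,-0.639,-0.1,0,0,0,1],[-0.687,-0.639,-0.1,0,0,0,1],[-0.687,-0.639,-0.1,0,0,0,1],[-0.687,-0.639,-0.1,0,0,0,1],[-0.687,-0.639,0,0,0,0,1],[-0.687,-0.639,0,0,0,0,1]]]'
python3 -m jog '[[[-0.687,-0.639,0,0,0,0,1],[-0.687,-0.639,0,0,0,0,1],[-0.687,-0.639,0,0,0,0,1],[-0.687,-0.639,0,0,0,0,1],[-0.687,-0.639,0,0,0,0,1],[-0.687,-0.639,0,0,0,0,1],[0,0,0,0,0,0.02815,1],[0,0,0,0,0,0.02815,1],[0,0,0,0,0,0.02815,1],[0,0,0,0,0,0.02815,1],[0,0,0,0,0,0.02815,1],[0,0,0,0,0,0.02815,1]]]'
python3 -m jog '[[[0,0,0,0,0,0.02815,1],[0,0,0,0,0,0.02815,1],[0,0,0,0,0,0.02815,1],[0,0,0,0,0,0.02815,1],[0,0,0,0,0,0.02815,1],[0,0,0,0,0,0.02815,1],[0,0,0,0,0,0.02815,1],[0,0,0,0,0,0.02815,1],[0,0,0,0,0,0.02815,1],[0,0,0,0,0,0,1],[0,0,0,0,0,0,1]]]'
python3 - <<'E'
from h import *
print(telemetry.sense()); im,d,P=shot('wrist','w1')
circ('w1',(579,-219),45,146,170,156); circ('w1',(579,-219),80,2,18,10)
E
```

```text
time: 1.6
tool_pos: [464.3, 36.7, 260.0]
tcp_rot: [180.0, -0.0, 157.0]
ft_force: [0.0, 1.1, 0.2]
finger_gap: 85.4
time: 3.1
tool_pos: [578.5, -218.8, 259.5]
tcp_rot: [-179.9, -0.0, 95.8]
ft_force: [-0.0, 0.5, -0.0]
finger_gap: 85.3
time: 4.47
tool_pos: [578.6, -218.8, 259.9]
tcp_rot: [-180.0, 0.0, 5.2]
ft_force: [0.4, -0.7, 0.7]
finger_gap: 85.5
{'time': 4.475, 'joint_pos': array([-2.54602886e+01,  9.52761077e+00,  7.78627172e+01, -1.05769748e-03,
        9.26426342e+01,  5.93411837e+01]), 'qd': array([ 0.04959616,  0.04023687, -0.01992458, -0.00347262, -0.08300221,
        0.70365127]), 'joint_efforts': array([ 6.27116588e-04, -5.92878771e+01, -5.05780292e+01, -1.32249038e-04,
        6.09629264e-03,  9.79331927e-02]), 'tool_pos': array([ 578.63770389, -218.80457124,  259.86976584]), 'tcp_rot': array([-1.79984101e+02,  2.88934314e-02,  5.19848327e+00]), 'ft_force': array([ 0.40475096, -0.6743946 ,  0.66842834]), 'wrist_torque': array([ 0.05192813,  0.03511984, -0.03288929]), 'finger_gap': 85.45462315476684}
w1 156 n 3500 fit [ 579.4 -219.4] R 30.3 enc [ 579.7 -219.5] medz 154.8
w1 10 n 1394 fit [ 577.6 -219.7] R 56.9 enc [ 578.8 -219.6] medz 6.8
```

View pics/w1.png

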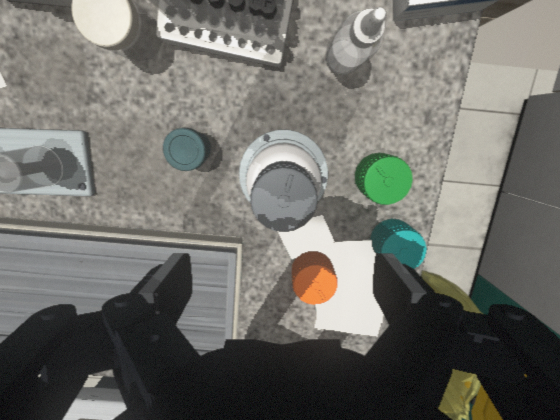

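The wrist view confirms the grey cap under the gripper at (286,197). Its fit of (579.4, -219.4), R 30 agrees with the top view. I'll descend and grip.

```bash
python3 -m jog '[[[0.014,0.01,0.8,0,0,0,1],[0,0,0.8,0,0,0,1],[0,0,0.7,0,0,0,1],[0,0,0.4,0,0,0,1],[0,0,0.2,0,0,0,1],[0,0,0,0,0,0,1],[0,0,0,0,0,0,1]]]'
python3 -m jog '[[[0,0,0,0,0,0,0],[0,0,0,0,0,0,0],[0,0,0,0,0,0,0],[0,0,0,0,0,0,0],[0,0,0,0,0,0,0],[0,0,0,0,0,0,0]]]' 60
python3 -m jog '[[[0,0,0,0,0,0,0],[0,0,0,0,0,0,0],[0,0,0,0,0,0,0],[0,0,0,0,0,0,0]]]'
```

```text
time: 5.4
tool_pos: [580.6, -219.8, 117.0]
tcp_rot: [179.9, -0.1, 5.0]
ft_force: [-1.0, 0.3, 0.3]
finger_gap: 85.4
time: 6.15
tool_pos: [580.3, -219.8, 116.9]
tcp_rot: [179.9, -0.1, 5.0]
ft_force: [-1.2, -0.1, 5.9]
finger_gap: 59.3
time: 6.65
tool_pos: [580.3, -219.8, 116.9]
tcp_rot: [179.9, -0.1, 5.0]
ft_force: [-2.0, 0.4, 6.0]
finger_gap: 59.6
```

```bash
python3 -m jog '[[[0,0,0.03,0,0,0,0],[0,0,0.03,0,0,0,0],[0,0,0,0,0,0,0]]]'
for i in 1; do python3 -m jog '[[[0,0,0.02,0,0,0,0],[0,0,0,0,0,0,0]]]'; python3 -m jog '[[[0,0,0.02,0,0,0,0],[0,0,0,0,0,0,0]]]';python3 -m jog '[[[0,0,0.02,0,0,0,0],[0,0,0,0,0,0,0]]]'; done | grep -v rot
```

```text
time: 7.02
tool_pos: [580.3, -219.8, 114.0]
tcp_rot: [179.9, -0.1, 5.0]
ft_force: [-1.8, 0.8, 7.1]
finger_gap: 59.1
time: 7.28
tool_pos: [580.4, -219.8, 113.2]
ft_force: [-3.0, 0.7, 9.2]
finger_gap: 59.5
time: 7.52
tool_pos: [580.4, -219.8, 112.3]
ft_force: [-2.5, 1.4, 8.4]
finger_gap: 59.5
time: 7.78
tool_pos: [580.4, -219.8, 111.4]
ft_force: [-3.2, 0.6, 8.9]
finger_gap: 59.5
```

```bash
python3 -m jog '[[[0,0,0.02,0,0,0,0],[0,0,0,0,0,0,0]]]' | grep -v rot; python3 -m jog '[[[0,0,0.02,0,0,0,0],[0,0,0,0,0,0,0]]]' | grep -v rot;python3 -m jog '[[[0,0,0.02,0,0,0,0],[0,0,0,0,0,0,0]]]' | grep -v rot
```

```text
time: 8.02
tool_pos: [580.4, -219.8, 110.4]
ft_force: [-3.0, 0.9, 10.2]
finger_gap: 59.8
time: 8.28
tool_pos: [580.4, -219.8, 109.5]
ft_force: [-3.7, 1.6, 10.1]
finger_gap: 59.1
time: 8.52
tool_pos: [580.5, -219.8, 108.6]
ft_force: [-2.9, 1.0, 10.4]
finger_gap: 59.2
```

```bash
python3 -m jog '[[[0,0,0.02,0,0,0,0],[0,0,0,0,0,0,0]]]' | grep -v rot; python3 -m jog '[[[0,0,0.02,0,0,0,0],[0,0,0,0,0,0,0]]]' | grep -v rot;python3 -m jog '[[[0,0,0.02,0,0,0,0],[0,0,0,0,0,0,0]]]' | grep -v rot
```

```text
time: 8.78
tool_pos: [580.5, -219.8, 107.7]
ft_force: [-4.7, 1.5, 12.3]
finger_gap: 59.1
time: 9.02
tool_pos: [580.5, -219.8, 106.8]
ft_force: [-3.8, 1.7, 11.7]
finger_gap: 59.5
time: 9.28
tool_pos: [580.5, -219.9, 105.9]
ft_force: [-4.8, 1.3, 12.9]
finger_gap: 59.5
```

```bash
python3 -m jog '[[[0,0,0.02,0,0,0,0],[0,0,0,0,0,0,0]]]' | grep -v rot; python3 -m jog '[[[0,0,0.02,0,0,0,0],[0,0,0,0,0,0,0]]]' | grep -v rot
```

```text
time: 9.52
tool_pos: [580.5, -219.8, 105.5]
ft_force: [-6.3, 2.9, 15.7]
finger_gap: 59.3
time: 9.78
tool_pos: [580.6, -219.9, 105.3]
ft_force: [-8.1, 3.5, 21.7]
finger_gap: 59.4
```

```bash
python3 -m jog '[[[0,0,-0.01,0,0,-0.01,0],[0,0,0,0,0,-0.01,0],[0,0,0,0,0,-0.01,0],[0,0,0,0,0,0,0]]]' ; python3 -c "
from h import *;s=telemetry.sense();print(s['wrist_torque'],s['ft_force'])"
python3 -m jog '[[[0,0,0,0,0,-0.012,0],[0,0,0,0,0,-0.012,0],[0,0,0,0,0,-0.012,0],[0,0,0,0,0,0,0]]]' ; python3 -c "
from h import *;s=telemetry.sense();print(s['wrist_torque'],s['ft_force'])"
```

```text
time: 10.28
tool_pos: [581.6, -220.2, 105.5]
tcp_rot: [179.8, -0.2, 15.8]
ft_force: [-3.1, 1.4, 15.0]
finger_gap: 59.5
[ 0.17883517  0.43702788 -0.03683598] [-3.10674986  1.36153983 15.04798007]
time: 10.78
tool_pos: [581.9, -220.2, 105.6]
tcp_rot: [179.7, -0.2, 28.8]
ft_force: [-1.4, 2.0, 15.1]
finger_gap: 59.7
[ 0.16719406  0.14631074 -0.01979101] [-1.39035977  1.95719151 15.13397969]
```

```bash
python3 -m jog '[[[0,0,0,0,0,-0.015,0],[0,0,0,0,0,-0.015,0],[0,0,0,0,0,-0.015,0],[0,0,0,0,0,-0.015,0],[0,0,0,0,0,-0.012,0],[0,0,0,0,0,0,0]]]' ; python3 -c "
from h import *;s=telemetry.sense();print(s['wrist_torque'],s['ft_force'])"
python3 -m jog '[[[0,0,0,0,0,-0.006,0],[0,0,0,0,0,0,0]]]' ; python3 -c "
from h import *;s=telemetry.sense();print(s['wrist_torque'],s['ft_force'])"
python3 -m jog '[[[0,0,0,0,0,-0.006,0],[0,0,0,0,0,0,0]]]' ; python3 -c "
from h import *;s=telemetry.sense();print(s['wrist_torque'],s['ft_force'])"
```

```text
time: 11.52
tool_pos: [581.6, -219.7, 105.5]
tcp_rot: [179.7, -0.1, 54.7]
ft_force: [-2.2, 3.6, 15.4]
finger_gap: 59.5
[0.60578671 0.49048361 0.04202094] [-2.19618146  3.63166411 15.43935086]
time: 11.78
tool_pos: [581.6, -219.6, 105.5]
tcp_rot: [179.7, -0.1, 56.9]
ft_force: [-1.4, 3.2, 15.4]
finger_gap: 59.3
[0.62615865 0.48623186 0.02692627] [-1.36839688  3.20535679 15.4137497 ]
time: 12.02
tool_pos: [581.5, -219.6, 105.4]
tcp_rot: [179.7, -0.1, 59.0]
ft_force: [-2.6, 3.1, 15.7]
finger_gap: 59.2
[ 0.6046035   0.49106709 -0.06532435] [-2.6168812   3.06757443 15.69381456]
```

```bash
cat > t.py <<'E'
from h import *
s=telemetry.sense();print(s['wrist_torque'].round(2),s['ft_force'].round(1),s['tcp_rot'].round(1))
E
python3 -m jog '[[[0,0,0,0,0,-0.006,0],[0,0,0,0,0,0,0]]]'>/dev/null ; python3 t.py
python3 -m jog '[[[0,0,0,0,0,-0.006,0],[0,0,0,0,0,0,0]]]'>/dev/null ; python3 t.py
```

```text
[ 0.64  0.61 -0.01] [-2.9  3.8 16.4] [ 1.797e+02 -1.000e-01  6.120e+01]
[ 0.78  0.66 -0.06] [-2.   4.  16.3] [ 1.797e+02 -1.000e-01  6.330e+01]
```

```bash
python3 -m jog '[[[0,0,0,0,0,-0.006,0],[0,0,0,0,0,0,0]]]'>/dev/null ; python3 t.py
python3 -m jog '[[[0,0,0,0,0,-0.005,0],[0,0,0,0,0,0,0]]]'>/dev/null ; python3 t.py
```

```text
[ 0.79  0.69 -0.04] [-3.5  4.  15.7] [ 1.797e+02 -1.000e-01  6.550e+01]
[ 0.88  0.71 -0.06] [-4.   4.7 16. ] [179.7  -0.   67.3]
```

```bash
python3 -m jog '[[[0,0,0,0,0,-0.006,0],[0,0,0,0,0,0,0]]]'>/dev/null ; python3 t.py
python3 -m jog '[[[0,0,0,0,0,-0.006,0],[0,0,0,0,0,0,0]]]'>/dev/null ; python3 t.py
```

```text
[ 0.77  0.69 -0.04] [-3.5  4.6 17.1] [179.8  -0.   69.5]
[ 0.8   0.79 -0.02] [-4.5  5.2 17.9] [179.8  -0.   71.6]
```

```bash
python3 -m jog '[[[0,0,0,0,0,-0.006,0],[0,0,0,0,0,0,0]]]'>/dev/null ; python3 t.py
python3 -m jog '[[[0,0,0,0,0,-0.006,0],[0,0,0,0,0,0,0]]]'>/dev/null ; python3 t.py
```

```text
[ 0.85  0.75 -0.06] [-4.   4.4 16.2] [179.8  -0.   73.8]
[ 0.8   0.78 -0.03] [-4.4  4.9 17.7] [179.8  -0.   75.9]
```

```bash
python3 -m jog '[[[0,0,0,0,0,-0.006,0],[0,0,0,0,0,0,0]]]'>/dev/null ; python3 t.py
python3 -m jog '[[[0,0,0,0,0,-0.005,0],[0,0,0,0,0,0,0]]]'>/dev/null ; python3 t.py
```

```text
[ 0.81  0.83 -0.04] [-4.7  5.2 17.8] [179.8   0.   78.1]
[ 0.85  1.07 -0.15] [-5.   5.3 18.5] [179.8   0.   79.9]
```

```bash
python3 -m jog '[[[0,0,0,0,0,-0.005,0],[0,0,0,0,0,0,0]]]'>/dev/null ; python3 t.py
python3 -m jog '[[[0,0,0,0,0,-0.005,0],[0,0,0,0,0,0,0]]]'>/dev/null ; python3 t.py
```

```text
[ 0.92  1.52 -0.28] [-7.1  5.1 19.8] [179.8   0.   81.7]
[ 1.03  2.03 -0.35] [-9.3  6.8 20.2] [179.9   0.   83.5]
```

The torque rises at about 75° of turn, so this is the stop. I'll back off slightly and lift.

```bash
python3 -m jog '[[[0,0,0,0,0,0.008,0],[0,0,-0.02,0,0,0,0],[0,0,-0.03,0,0,0,0],[0,0,-0.04,0,0,0,0],[0,0,-0.04,0,0,0,0],[0,0,-0.04,0,0,0,0],[0,0,-0.04,0,0,0,0],[0,0,0,0,0,0,0]]]' ; python3 t.py
python3 -m jog '[[[0,0,-0.03,0,0,0,0],[0,0,-0.03,0,0,0,0],[0,0,-0.03,0,0,0,0],[0,0,0,0,0,0,0]]]'; python3 t.py
```

```text
time: 16.02
tool_pos: [580.4, -219.4, 114.2]
tcp_rot: [179.9, 0.0, 80.6]
ft_force: [-1.6, 1.5, 8.0]
finger_gap: 59.4
[ 0.35  0.32 -0.05] [-1.6  1.5  8. ] [179.9   0.   80.6]
time: 16.52
tool_pos: [580.4, -219.3, 117.8]
tcp_rot: [179.9, 0.0, 80.6]
ft_force: [1.5, 2.3, 6.3]
finger_gap: 59.6
[ 0.24 -0.2  -0.02] [1.5 2.3 6.3] [179.9   0.   80.6]
```

```bash
python3 -m jog '[[[0,0,-0.03,0,0,0,0],[0,0,-0.03,0,0,0,0],[0,0,0,0,0,0,0]]]'; python3 -m jog '[[[0,0,-0.04,0,0,0,0],[0,0,-0.04,0,0,0,0],[0,0,0,0,0,0,0]]]'; python3 t.py
```

```text
time: 16.9
tool_pos: [580.0, -219.4, 120.1]
tcp_rot: [179.9, 0.0, 80.6]
ft_force: [3.6, 0.4, 4.2]
finger_gap: 59.2
time: 17.27
tool_pos: [578.7, -219.3, 123.1]
tcp_rot: [-179.9, -0.0, 80.6]
ft_force: [0.2, -0.4, 2.7]
finger_gap: 59.1
[-0.02  0.03  0.01] [ 0.2 -0.4  2.7] [-179.9   -0.    80.6]
```

```bash
python3 -m jog '[[[0,0,-0.2,0,0,0,0],[0,0,-0.5,0,0,0,0],[0,0,-0.7,0,0,0,0],[0,0,-0.4,0,0,0,0],[0,0,0,0,0,0,0]]]';  python3 -m jog '[[[0.7,-0.146,0,0,0,0,0],[0.961,-0.201,0,0,0,0,0],[0.961,-0.201,0,0,0,0,0],[0.961,-0.201,0,0,0,0,0],[0.961,-0.201,0,0,0,0,0],[0.7,-0.146,0,0,0,0,0],[0.4,-0.084,0,0,0,0,0],[0,0,0,0,0,0,0],[0,0,0,0,0,0,0]]]'; python3 t.py
python3 - <<'E'
from h import *
im,d,P=shot('wrist','w2')
circ('w2',(562,173),24,88,102,95)
z=np.load('pics/w2.npz');W=pts(z['d'],z['K'],z['E']);im=z['im']
m=(z['d']>0)&(abs(W[...,2]-12)<4)&(abs(W[...,0]-562)<80)&(abs(W[...,1]-131)<130)&(im.min(-1)>150)
print(cv2.minAreaRect(W[m][:,:2].astype(np.float32)))
a=z['im'][:,:,::-1];im,d,P=shot('scene','s2')
cv2.imwrite('pics/c2.png',np.vstack([cv2.resize(a,(400,300)),cv2.resize(im[150:330,150:390,::-1],(400,300))]))
E
```

```text
time: 17.9
tool_pos: [580.4, -219.8, 215.7]
tcp_rot: [179.8, 0.1, 80.6]
ft_force: [1.0, 0.2, -1.1]
finger_gap: 59.2
time: 19.02
tool_pos: [567.5, 67.7, 213.1]
tcp_rot: [-180.0, 0.0, 80.5]
ft_force: [0.6, 0.8, -0.8]
finger_gap: 59.0
[-0.04 -0.01  0.03] [ 0.6  0.8 -0.8] [-180.     0.    80.5]
w2 95 n 1151 fit [562.  175.1] R 15.6 enc [562.1 175. ] medz 93.1
((564.14697265625, 134.5078582763672), (88.95026397705078, 166.8146514892578), 3.2434163093566895)
```

View pics/c2.png

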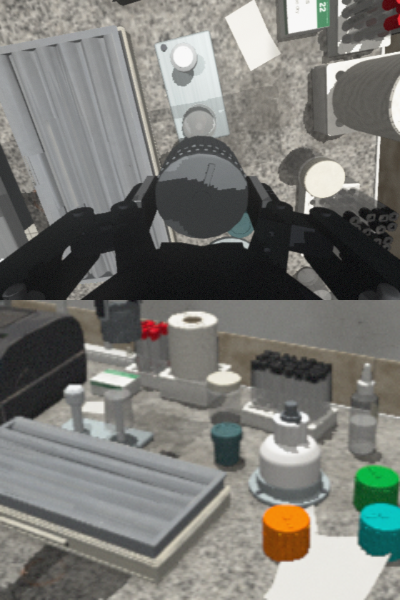

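The jar is bare and the cap is held level in the gripper, at (203,195) in the upper half. The stout peg shows ahead at (184,57). Now I find the cap's centre relative to the TCP.

Run:
```python
from h import *
s=telemetry.sense();print(s['tool_pos'],s['tcp_rot'])
z=np.load('pics/w2.npz');W=pts(z['d'],z['K'],z['E'])
print(W[250:300:8,284].round(1))
m=(z['d']>0)&(np.hypot(W[...,0]-567,W[...,1]-68)<45)&(W[...,2]>225); print(np.percentile(W[...,2][m],[5,25,50,75,95]))
for zt in (np.median(W[...,2][m]),252):circ('w2',(567.5,67.7),36,246,258,zt)
```

```text
[567.64275165  67.45721168 213.42953746] [-1.79984474e+02  2.58871314e-02  8.04823656e+01]
[[569.3  80.7 250.6]
 [568.8  77.5 252.1]
 [568.   72.7 250. ]
 [567.5  69.4 251.2]
 [566.9  65.9 252.1]
 [566.3  62.4 253. ]
 [565.4  56.7 250.2]]
[249.39647483 251.11250556 307.13743886 323.88719442 333.52700484]
w2 307.1374388572568 n 13286 fit [571.6  97.8] R 17.2 enc [572.2  98.7] medz 250.7
w2 252 n 13286 fit [567.   69.1] R 31.0 enc [568.1  70.8] medz 250.7
```

```bash
python3 -m jog '[[[0.7,-0.154,0,0,0,0,0],[0.7,-0.154,0,0,0,0,0],[0.4,-0.088,0,0,0,0,0],[0.274,-0.06,0,0,0,0,0],[0,0,0.5,0,0,0,0],[0,0,0.7,0,0,0,0],[0,0,0.5,0,0,0,0],[0,0,0.2,0,0,0,0],[0,0,0,0,0,0,0],[0,0,0,0,0,0,0]]]'; python3 t.py
python3 - <<'E'
from h import *
for n in('scene','top'):
    im,d,P=shot(n,n+'3')
a=cv2.imread('pics/scene3.png')[160:250,150:290];b=cv2.imread('pics/top3.png')[160:250,130:270]
cv2.imwrite('pics/c3.png',np.hstack([cv2.resize(x,None,fx=2.8,fy=2.8,interpolation=2) for x in(a,b)]))
E
```

```text
time: 20.38
tool_pos: [563.1, 174.8, 120.3]
tcp_rot: [179.9, -0.0, 80.6]
ft_force: [-0.9, 0.1, -0.3]
finger_gap: 59.3
[ 0.02 -0.02  0.  ] [-0.9  0.1 -0.3] [179.9  -0.   80.6]
```

View pics/c3.png

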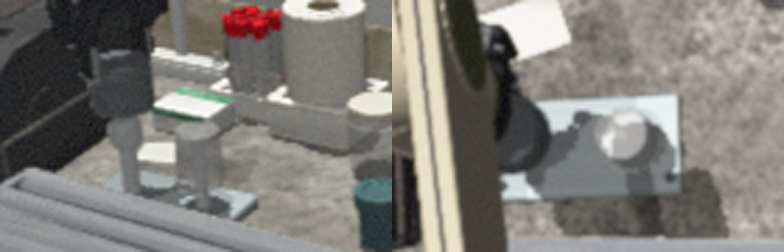

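```bash
python3 -m jog '[[[-0.02,-0.01,0.1,0,0,0,0],[0,0,0.1,0,0,0,0],[0,0,0.06,0,0,0,0],[0,0,0,0,0,0,0]]]'; python3 -m jog '[[[0,0,0.04,0,0,0,0],[0,0,0.04,0,0,0,0],[0,0,0.04,0,0,0,0],[0,0,0,0,0,0,0]]]'; python3 t.py
```

```text
time: 20.98
tool_pos: [561.0, 173.8, 105.1]
tcp_rot: [-179.9, 0.0, 80.6]
ft_force: [0.2, 0.4, -0.4]
finger_gap: 58.9
time: 21.48
tool_pos: [561.2, 173.8, 99.4]
tcp_rot: [-180.0, 0.0, 80.6]
ft_force: [-0.5, 0.0, -0.6]
finger_gap: 58.8
[ 0.01  0.02 -0.02] [-0.5  0.  -0.6] [-180.     0.    80.6]
```

```bash
python3 -m jog '[[[0,0,0.06,0,0,0,0],[0,0,0.06,0,0,0,0],[0,0,0.06,0,0,0,0],[0,0,0,0,0,0,0]]]'; python3 t.py
```

```text
time: 21.98
tool_pos: [561.1, 173.8, 90.2]
tcp_rot: [-180.0, 0.0, 80.6]
ft_force: [-0.2, 0.4, -0.2]
finger_gap: 59.6
[ 0.   -0.06 -0.01] [-0.2  0.4 -0.2] [-180.     0.    80.6]
```

```bash
python3 -m jog '[[[0,0,0.06,0,0,0,0],[0,0,0.06,0,0,0,0],[0,0,0.06,0,0,0,0],[0,0,0.03,0,0,0,0],[0,0,0,0,0,0,0]]]'; python3 -m jog '[[[0,0,0.02,0,0,0,0],[0,0,0,0,0,0,0]]]'; python3 -m jog '[[[0,0,0.02,0,0,0,0],[0,0,0,0,0,0,0]]]'; python3 t.py
```

```text
time: 22.6
tool_pos: [561.3, 173.9, 80.0]
tcp_rot: [-180.0, 0.0, 80.6]
ft_force: [-0.1, -0.3, -0.1]
finger_gap: 59.2
time: 22.85
tool_pos: [561.4, 173.9, 79.2]
tcp_rot: [180.0, -0.0, 80.6]
ft_force: [0.5, -0.1, -1.0]
finger_gap: 59.5
time: 23.1
tool_pos: [561.3, 173.8, 78.1]
tcp_rot: [-180.0, 0.0, 80.6]
ft_force: [0.5, 0.4, -0.8]
finger_gap: 59.3
[ 0.01  0.03 -0.01] [ 0.5  0.4 -0.8] [-180.     0.    80.6]
```

```bash
for i in 1; do python3 -m jog '[[[0,0,0.02,0,0,0,0],[0,0,0,0,0,0,0]]]'; python3 -m jog '[[[0,0,0.02,0,0,0,0],[0,0,0,0,0,0,0]]]'; python3 -m jog '[[[0,0,0.016,0,0,0,0],[0,0,0,0,0,0,0]]]'; done | grep -v rot
```

```text
time: 23.35
tool_pos: [561.3, 173.8, 77.1]
ft_force: [0.1, 0.3, -0.7]
finger_gap: 59.4
time: 23.6
tool_pos: [561.4, 173.9, 76.2]
ft_force: [0.0, 1.2, 0.2]
finger_gap: 59.3
time: 23.85
tool_pos: [561.5, 173.9, 76.2]
ft_force: [-3.4, -1.1, 6.6]
finger_gap: 59.3
```

The cap made contact at TCP z 76.2, which is the predicted seated height. Releasing and retreating.

```bash
python3 -m jog '[[[0,0,-0.012,0,0,0,0],[0,0,0,0,0,0,0.75],[0,0,0,0,0,0,0.8],[0,0,0,0,0,0,0.9],[0,0,0,0,0,0,1],[0,0,0,0,0,0,1],[0,0,0,0,0,0,1],[0,0,0,0,0,0,1]]]'; python3 -m jog '[[[0,0,-0.1,0,0,0,1],[0,0,-0.3,0,0,0,1],[0,0,-0.7,0,0,0,1],[0,0,-0.9,0,0,0,1],[-0.7,0,-0.7,0,0,0,1],[-0.9,0,0,0,0,0,1],[-0.6,0,0,0,0,0,1],[0,0,0,0,0,0,1],[0,0,0,0,0,0,1]]]'; python3 t.py
python3 - <<'E'
from h import *
im,d,P=shot('wrist','w4'); shot('scene','s4'); 
circ('w4',(562,174),40,105,125,115); circ('s4',(562,174),40,105,125,115)
z=np.load('pics/w4.npz');W=pts(z['d'],z['K'],z['E'])
m=(z['d']>0)&(np.hypot(W[...,0]-562,W[...,1]-174)<24)&(W[...,2]>100)
p=W[m];A=np.c_[p[:,:2]-p[:,:2].mean(0),np.ones(len(p))];c=np.linalg.lstsq(A,p[:,2],rcond=None)[0];print('tilt deg',np.degrees(np.hypot(*c[:2])),'z',c[2])
cv2.imwrite('pics/c4.png',np.vstack([cv2.resize(z['im'][:,:,::-1],(400,300)),cv2.resize(cv2.imread('pics/s4.png')[160:280,150:390],(600,300))[:,:400]]))
E
```

```text
time: 24.85
tool_pos: [561.4, 173.9, 76.0]
tcp_rot: [180.0, -0.0, 80.6]
ft_force: [-0.4, 0.1, 0.3]
finger_gap: 85.2
time: 25.98
tool_pos: [543.7, 65.9, 211.9]
tcp_rot: [179.9, -0.0, 80.6]
ft_force: [0.2, -0.0, -0.1]
finger_gap: 85.3
[0.03 0.02 0.02] [ 0.2 -0.  -0.1] [179.9  -0.   80.6]
w4 115 n 5035 fit [560.3 172.3] R 30.2 enc [560.2 172.1] medz 113.8
s4 115 n 200 fit [550.5 163.6] R 33.7 enc [547.8 164.9] medz 113.2
tilt deg 0.3207129491314356 z 113.99419061668151
```

View pics/c4.png

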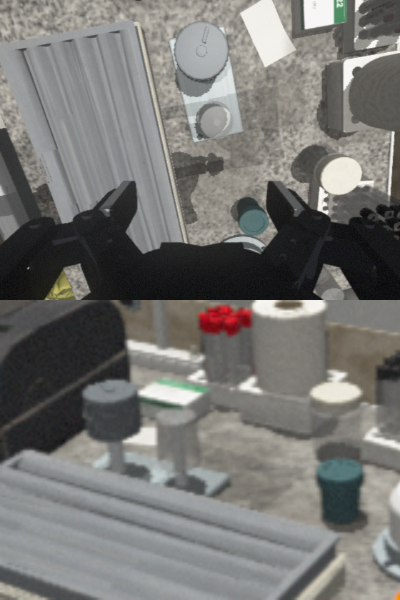

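The cap is on the stout peg at (202,53) in the upper half. It is level with a tilt of 0.3°, and its top is at 114–115 mm as required. Its fitted centre is about 2–3 mm from the peg axis, and nothing touches it. Handing in.

```bash
python3 -c "
from h import *
print(job.hand_in())"
```

```text
the job is handed in; nothing more can be done
None
```

The cap is off the jar and hanging on the stout peg, and the job was handed in at about 26 s; no verdict is reported.

- **Opening:** I gripped the grey cap at 60 N and pressed it about 11.5 mm until it bottomed, at about 22 N, then eased to about 15 N. Keeping it pressed, I turned it counter-clockwise about 75° until the torque rose at the stop. It then lifted off freely. The wrist force never read above about 24 N at the points I checked, well under the 40 N limit.
- **Seating:** It met the peg at the expected height. The cap's top measures about 114 mm after release; fully seated would be 115 mm. It is tilted 0.3°, and its centre is about 3 mm from the peg's measured axis.
- **Clearance:** The gripper is open and clear of everything, with about zero force. The grey-blue cup and the cream-lidded jar look undisturbed in the last pictures. The dropper bottle was out of that crop, but the arm did not pass near it after the lift.
- **Disagreement:** Circle fits from the oblique scene camera came out 10–15 mm off those from the top and wrist cameras. It sees the objects' sides as well as their tops, so I relied on the top and wrist views, which agreed within about 2 mm.

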